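# Hold a hip-implant specimen tray up to the bench scanner

### The job

Book in the explanted hip bearing: take the blue specimen tray by its black handle, lift it and carry it level to the white bench scanner without the pink ceramic ball rolling out of its shallow pocket (or the white liner out of its own) and without touching the ball. Hold the tray level and still in the air with the middle of its label straight in front of the scanner's window, at the window's height, facing it, about 90 mm away, and finish while still holding it there. Do not bump the scanner or disturb the pots and the slide box.

Things in the scene. Friction and masses are not known exactly. Their poses are not given: they have to be found in the camera images.
- tray: Blue specimen tray, 176 mm (x) by 106 mm (y), floor 9 mm thick, border 15 mm high, about 0.3 kg, loose on the bench. Origin at the middle of its underside; z up. Its white label is on the -y long side, the ball at the -x end, the liner at the +x end.
- tray_grip (a point): Centre of the tray's black handle, a block 56 mm long (tray x), 14 mm thick (tray y) and 24 mm high, 68 mm above the tray's underside, on two thin steel posts 16 mm either side of its middle; the space beside the posts is free down to the tray floor. Axes are the tray's: x along its length and the handle, y across (pinch the handle along y), z up. The tray balances close under it.
- tray_label (a point): Middle of the white code label on the tray's -y long side, 60 mm from the tray's middle towards -y, 12.5 mm above the underside (55.5 mm below the handle's centre). The holder is 70 mm long, 20 mm high, leans back 30 degrees; its outermost edge is 65 mm from the tray's middle. Axes are the tray's; the label faces along the tray's -y.
- ball_pocket (a point): Where the ball's centre is when it sits in the middle of its round pocket: 50 mm from the tray's middle towards -x, 22 mm above the underside. The pocket is 23 mm across and only 3 mm deep, so the ball rolls out when the tray tips more than about 30 degrees or is jerked. Axes are the tray's.
- ball_center (a point): Centre of the pink ceramic ball (explanted hip-joint head), 32 mm in diameter, with a dark bore mark, about 55 g. It starts loose in its pocket, with about 2 mm of play.
- liner_pocket (a point): Where the liner's centre is when it sits in its pocket: 50 mm from the tray's middle towards +x, 18 mm above the underside. The pocket is 48 mm across and 3 mm deep.
- liner_center (a point): Centre of the white polymer liner, a dome 46 mm across and 25 mm high lying open side down, loose in the tray's larger pocket.
- scan_window (a point): Middle of the scanner's window, 150 mm above the bench. Axes are the scanner's: its -x points straight and level out of the window (the way it looks), z up. The foot's middle lies 35 mm behind it.
- scanner: White bench scanner, fixed: head 78 mm wide, 62 mm deep, from 100 to 200 mm above the bench, on a post with a round black foot 116 mm across. Origin at the middle of the foot on the bench; same axes as its window.
- ball: The pink ball; its origin lies on its skin and turns as it rolls: use its centre.
- pot_red: White specimen pot with a red lid, 58 mm across and 70 mm high, standing loose; origin at the middle of its underside.
- pot_yellow: White specimen pot with a yellow lid, 50 mm across and 62 mm high, standing loose; origin at the middle of its underside.
- slide_box: Green slide box, 87 mm by 52 mm and 36 mm high, standing loose; origin at the middle of its underside.

How it is judged (in metres and radians):
On the way:
1. the tray is lifted clear of the bench by its handle, level, with the ball in its pocket (height (world z) of tray_label above 0.04 m and angle between tray's own z axis and vertical below 0.26 rad and distance between ball_center and ball_pocket below 0.007 m and contact force between tray and the fingers above 1 N and distance between the grasp point and tray_grip below 0.035 m), for 0.2 s.
At the end, for the whole second after the job is handed in: Held in the air by its handle, by the fingers alone: label 55-125 mm before the window, within 25 mm of its middle sideways and in height, facing it within 15 deg; tray level within 5.7 deg and still; ball and liner within 7 mm of their seats; pots and slide box within 20 mm of their starts (x of tray_label in the frame of scan_window between -0.125 and -0.055 m and y of tray_label in the frame of scan_window between -0.025 and 0.025 m and z of tray_label in the frame of scan_window between -0.025 and 0.025 m and x of tray_grip in the frame of scan_window below -0.09 m and angle between the y axis of tray and the x axis of scanner, either way round below 0.26 rad and angle between tray's own z axis and vertical below 0.1 rad and height (world z) of tray_label above 0.1 m and contact force between tray and the fingers above 1 N and contact force between tray and scanner below 0.1 N and contact force between tray and pot_red below 0.1 N and contact force between tray and pot_yellow below 0.1 N and contact force between tray and slide_box below 0.1 N and linear speed of tray below 0.02 m/s and angular speed of tray below 0.15 rad/s and distance between ball_center and ball_pocket below 0.007 m and distance between liner_center and liner_pocket below 0.007 m and distance of each of pot_red, pot_yellow, slide_box from where it was at the start of the episode below 0.02 m and distance between the grasp point and tray_grip below 0.035 m); the arm keeps its last pose, push and grip.
It fails at once if the ball or the liner leaves its pocket (distance between ball_center and ball_pocket above 0.01 m or distance between liner_center and liner_pocket above 0.01 m).
It fails at once if the tray is tipped more than 20 degrees (angle between tray's own z axis and vertical above 0.35 rad).
It fails at once if the robot touches the ball (contact force between ball and the fingers above 0.3 N or contact force between ball and the arm above 0.3 N).
It fails at once if the scanner is bumped (contact force between scanner and anything else above 2 N).
It fails at once if a pot or the slide box is pushed or knocked over (distance of any of pot_red, pot_yellow, slide_box from where it was at the start of the episode above 0.02 m or angle between any of pot_red, pot_yellow, slide_box's own z axis and vertical above 0.35 rad).
It also fails if it takes over 45 s, if anything falls off the work surface, if the arm or the gripper's body presses on something with over 40 N, if the wrist force passes 120 N, or if a joint passes its speed limit or range.

### The arm

A 6-joint arm with a two-finger parallel gripper is mounted at the origin on the work surface. World frame = base frame: x ahead of the robot, y to its left, z up, the work surface at z = 0. Lengths are in m, angles in degrees, forces in N, time in s.
With the tool pointing down it reaches from about 0.375 to 0.9 m from the base axis. Payload 3.1 kg.
Tool frame: the origin (TCP) lies on the centre line of the jaws, within the pads' length; the fingertips stand 14 mm ahead of it and the grasp point (between the pads) lies 5 mm behind it (bot.tips_ahead is the distance from the TCP to the fingertips, in m); z points along the fingers, y is the line along which they close (so a half turn about z gives the same grasp; the last joint's range is limited). The gripper opens to 87 mm and grips with 3 to 60 N. Pads are 19 mm wide; open, the fingers measure 117 mm over their backs; the gripper's body (75 mm by 190 mm) begins 51 mm behind the grasp point.
Start: joints at [-74.972, 30.224, 82.088, -0, 67.689, -10.227], TCP at [0.267, -0.565, 0.199] pointing down, gripper open.
Joint ranges: [-176.69, 176.69], [-43.24, 126.21], [12.49, 139.97], [-82, 262], [0, 151.66], [-163.58, 163.58]. Speed limits (degrees/s): [159.86, 159.86, 180, 180, 180, 180].

### API

Orientations are given as a 3x3 rotation matrix whose columns are the frame's x, y, z axes.
In Python, from rig import bot gives the robot as it stands.
- The arm moves only by the tool play_rows, never from a script. Its argument "moves" is a list that holds one entry, the list of rows, each a list of 6 numbers: the shift along the tool's x, y, z in mm, then the turn, a rotation vector about the tool's x, y, z in rad. A call has 1 to 5 rows; each row shifts and turns the commanded pose from where the row before left it, along the tool's axes as they then stand; what a row does not reach is not made up. A row lasts 1/10 s, in which the tool goes at most 50 mm and 8.59 degrees, less where a joint would pass 70% of its speed; a pose out of reach is approached as far as the arm can. A call with a gripper value outside its range is refused whole. "fingers" is the opening, from -1 (shut) to 1 (fully open), set as the call begins (left out, the last holds). The fingers move at their own pace and stop on an object; the grip force is fixed at half the most. Time passes only in rows, so rows that do not move let the fingers close. It gives the time, the measured TCP pose, the force, the opening and the grip force at its end, in the units of the state.
- bot.read_state(): the state, without advancing time (a new reading comes with each control period).
- bot.capture(name): name is "side" or "top"; returns a dict with "image" (400x640x3 uint8, blue, green, red), "fx", "fy", "cx", "cy" (pixels), "distortion" ([k1, k2, p1, p2, k3] as OpenCV has them; the pictures are not rectified), "R" (3x3) and "t" (3): a world point X has camera coordinates R X + t. Camera axes: x right, y down, z forward; pixel columns grow to the right and rows downward; lengths in m; the calibration is good to about 2 mm. A picture is of the moment at which its call begins. There is no depth.
- bot.hand_in(): hands the job in; it is judged then, once.
Trained networks look in a picture, given as the dict that the camera call returned (one of the last four; its "shot" number tells which), for a name from the list of things; names that differ only in an ending like _2 or _b are one class to them, and where a whole thing is asked for, a point or a joint stands for the part that bears it (a point fixed in the world has none). Each returns a list of dicts, best first, with "confidence" (0 to 1); they miss things now and then, are a little off and sometimes report something else, mostly with a low value. They report only what shows in the picture. A call takes as long as a camera call.
- bot.search_frame(picture, query): "centre" ([column, row] in pixels, amid what is visible of it).
- bot.silhouettes(picture, query): "pixels" (400x640 bool, what is visible of it) and "centre" ([column, row] in pixels, amid what is visible of it).
- bot.pinpoint(picture, query): "centre" ([column, row] in pixels: a listed point, or the origin of a listed thing).
The state is a dict: "time_s": time; "joint_positions": joint angles; "qvel": joint speeds; "tau": joint torques, N m; "position": TCP position; "tcp_rot": TCP orientation; "force": force on the tool from outside, world axes, zero at the start; "moment": the same for the moment, N m; "opening": opening from 0.0 (shut) to 1.0 (fully open); "grasp_force": force on a finger pad.
Only numpy, scipy, OpenCV 4.12 (cv2) and the standard library are available. Lean on these libraries where they do the work, as an engineer would, in place of code of your own. Each camera call takes 0.05 s, during which the arm holds its last target. There are 200 camera calls.

## Working session

There is one attempt and no reset: what is moved stays moved. The work goes in short steps, Python scripts to look and compute and a tool call to move; the robot and the scene stay as the last step left them, time stands still between calls to the robot, and variables do not carry over. Pictures are saved under pics/ and viewed, at most 10 in all, crops included, and the job is handed in when it is done.

Besides the shell and the picture viewer there is one more tool, called after "Emit:" as name(argument=value, ...) on one line, values as JSON. play_rows: Moves the arm, as the interface text tells. Its arguments: {"type":"object","properties":{"moves":{"type":"array","items":{"type":"array","items":{"type":"array","items":{"type":"number"}}}},"fingers":{"type":"number"}},"required":["moves"]}

```bash
mkdir -p pics; cat > h.py <<'E'
from rig import bot
import numpy as np, cv2
from scipy.optimize import least_squares
def norm(c,p):
    K=np.array([[c["fx"],0,c["cx"]],[0,c["fy"],c["cy"]],[0,0,1]])
    return cv2.undistortPoints(np.array([[p]],float),K,np.array(c["distortion"],float))[0,0]
def tri(cs,ps):
    A=[];
    for c,p in zip(cs,ps):
        u=norm(c,p);P=np.c_[np.array(c["R"]),np.array(c["t"])]
        A+=[u[0]*P[2]-P[0],u[1]*P[2]-P[1]]
    A=np.array(A);x=np.linalg.lstsq(A[:,:3],-A[:,3],rcond=None)[0]
    return x,np.linalg.norm(A[:,:3]@x+A[:,3])
def plane(c,p,z):
    R=np.array(c["R"]);t=np.array(c["t"]);u=norm(c,p)
    o=-R.T@t;d=R.T@np.r_[u,1];return o+d*(z-o[2])/d[2]
E
cat > look.py <<'E'
from h import *
import sys
cs={n:bot.capture(n) for n in("side","top")}
for n,c in cs.items(): cv2.imwrite(f"pics/{sys.argv[1]}_{n}.png",c["image"])
np.set_printoptions(precision=4,suppress=True)
for q in sys.argv[2:]:
    d={n:bot.pinpoint(c,q) for n,c in cs.items()}
    for n in d: print(q,n,[(np.round(x["centre"],1),round(x["confidence"],2)) for x in d[n][:2]])
    if all(d.values()): print("   ",*tri(list(cs.values()),[d[n][0]["centre"] for n in d]))
s=bot.read_state();print(s["time_s"],s["position"],np.array(s["tcp_rot"]),s["opening"],s["grasp_force"])
E
python3 look.py a tray tray_grip tray_label ball_center liner_center ball_pocket liner_pocket scan_window scanner pot_red pot_yellow slide_box
```

```text
tray side [(array([312.6, 295.4]), 0.76)]
tray top [(array([238.4, 243.7]), 0.74)]
    [0.4782 0.1155 0.0124] 0.006261032167810765
tray_grip side [(array([312.2, 280.3]), 0.84)]
tray_grip top [(array([236.5, 246.1]), 0.66)]
    [0.4777 0.1088 0.0739] 0.0005957326215286482
tray_label side [(array([322.6, 271. ]), 0.66)]
tray_label top [(array([264.7, 235.8]), 0.65), (array([245.7, 263.9]), 0.17)]
    [0.4997 0.0504 0.0126] 0.003177372314417903
ball_center side [(array([327.9, 297.8]), 0.73)]
ball_center top [(array([244. , 261.5]), 0.41)]
    [0.4385 0.1006 0.0262] 7.49323436108347e-05
liner_center side [(array([288.3, 280.2]), 0.76)]
liner_center top [(array([238.5, 224.1]), 0.55)]
    [0.5358 0.12   0.0208] 0.00853765618511513
ball_pocket side [(array([326.3, 297.1]), 0.91), (array([330.5, 302.3]), 0.54)]
ball_pocket top [(array([245.3, 263.7]), 0.61), (array([241.3, 243.1]), 0.49)]
    [0.4374 0.0998 0.0288] 0.007194460613818988
liner_pocket side [(array([292.5, 286.1]), 0.81), (array([367. , 238.9]), 0.55)]
liner_pocket top [(array([238.1, 223.1]), 0.9)]
    [ 0.5328  0.1213 -0.00
[... 271 characters left out ...]
2.4, 242.1]), 0.79)]
    [ 0.4847 -0.3717  0.0063] 0.0025046501653077907
pot_red side [(array([293.2, 201. ]), 0.76)]
pot_red top [(array([311.6, 161.3]), 0.95)]
    [ 0.6926 -0.0647  0.0154] 0.004535783564734686
pot_yellow side [(array([335.4, 219.3]), 0.65)]
pot_yellow top [(array([323.5, 210.2]), 0.84), (array([247.2, 263. ]), 0.51)]
    [ 0.569  -0.0939  0.0094] 0.005804054771129066
slide_box side [(array([367.1, 238.9]), 0.72), (array([294.6, 199.5]), 0.46)]
slide_box top [(array([327.1, 245.2]), 0.65)]
    [ 0.4772 -0.105  -0.0074] 0.0004052537816202156
1.3 [ 0.2667 -0.5652  0.1989] [[ 0.9044  0.4266  0.    ]
 [ 0.4266 -0.9044  0.    ]
 [ 0.     -0.     -1.    ]] 0.9992286547808998 0.0
```

View pics/a_top.png

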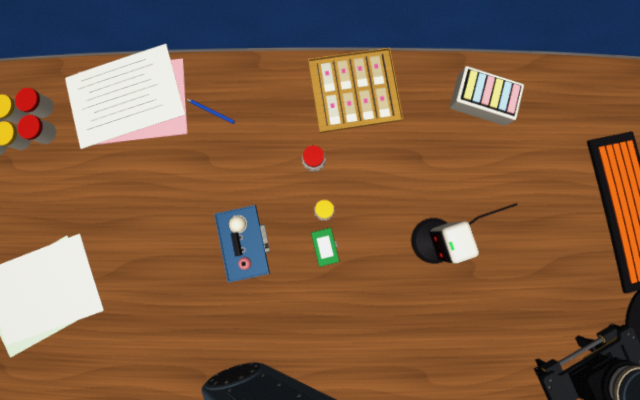

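View pics/a_side.png

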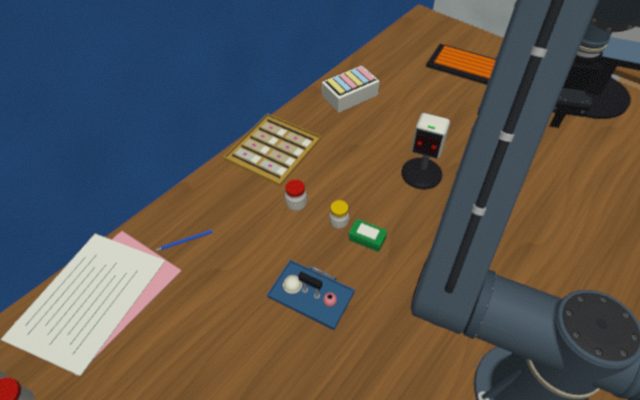

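The top view shows the tray at (242,243). Its label side faces right, towards the scanner, with the ball at (244,264) and the liner at (238,224). The scanner head is at (460,242) and its foot at (433,241). The side view agrees. Next I'll refine both poses with a silhouette fit.

```bash
cat > fit.py <<'E'
from h import *
from scipy.optimize import minimize
def proj(c,X):
    K=np.array([[c["fx"],0,c["cx"]],[0,c["fy"],c["cy"]],[0,0,1]])
    r,_=cv2.Rodrigues(np.array(c["R"],float))
    return cv2.projectPoints(np.array(X,float),r,np.array(c["t"],float),K,np.array(c["distortion"],float))[0][:,0]
def box(x0,x1,y0,y1,z0,z1): return np.array([[x,y,z] for x in(x0,x1) for y in(y0,y1) for z in(z0,z1)])
a=np.linspace(0,2*np.pi,40)
disc=np.c_[.058*np.cos(a),.058*np.sin(a),0*a]
M={"tray":[box(-.088,.088,-.053,.053,0,.015),box(-.028,.028,-.007,.007,.056,.08),box(-.035,.035,-.065,-.053,.003,.022)],
"scanner":[box(-.035,.027,-.039,.039,.1,.2),disc,disc+[0,0,.01],box(-.012,.012,-.012,.012,0,.1)]}
def render(c,parts,p):
    S=4;m=np.zeros((400*S,640*S),np.uint8);R=np.array([[np.cos(p[2]),-np.sin(p[2])],[np.sin(p[2]),np.cos(p[2])]])
    for b in parts:
        X=b.copy();X[:,:2]=X[:,:2]@R.T+p[:2]
        h=cv2.convexHull(((proj(c,X)+.5)*S).astype(np.int32));cv2.fillConvexPoly(m,h,1)
    return cv2.resize(m.astype(np.float32),(640,400),interpolation=cv2.INTER_AREA)
def fit(cs,name,p0,z=0.):
    ms={n:bot.silhouettes(c,name)[0]["pixels"].astype(np.float32) for n,c in cs.items()}
    parts=[b+[0,0,z] for b in M[name]]
    f1=lambda p,n:np.abs(render(cs[n],parts,p)-ms[n]).sum()/ms[n].sum()
    for ns in (["top"],["side"],["top","side"]):
        f=lambda q:sum(f1(q*[.01,.01,.1],n) for n in ns)
        q0=np.array(p0)/[.01,.01,.1]
        r=minimize(f,q0,method="Nelder-Mead",options=dict(initial_simplex=np.vstack([q0]+[q0+1.5*e for e in np.eye(3)])))
        p=r.x*[.01,.01,.1];print(name,ns,p[:2].round(4),np.degrees(p[2]).round(2),round(r.fun,3))
    return p
if __name__=="__main__":
    cs={n:bot.capture(n) for n in("side","top")}
    fit(cs,"tray",[.483,.112,.21]); s=fit(cs,"scanner",[.484,-.375,-1.35])
    th=s[2];d=-np.array([np.cos(th),np.sin(th)]);print("d",d,"window",s[:2]+.035*d,"trayTarget",s[:2]+.185*d,"yaw",np.degrees(th)+90)
E
python3 fit.py; python3 -c "
import cv2
i=cv2.imread('pics/a_top.png')[195:295,200:500];cv2.imwrite('pics/crop.png',cv2.resize(i,None,fx=2.6,fy=2.6,interpolation=cv2.INTER_CUBIC))"
```

```text
tray ['top'] [0.4832 0.1103] 11.97 0.178
tray ['side'] [0.4833 0.1104] 12.52 0.182
tray ['top', 'side'] [0.483  0.1107] 12.23 0.363
scanner ['top'] [ 0.4886 -0.3768] -75.25 0.069
scanner ['side'] [ 0.49   -0.3781] -69.37 0.065
scanner ['top', 'side'] [ 0.4895 -0.3771] -73.72 0.153
d [-0.28025854  0.95992456] window [ 0.47968094 -0.34352281] trayTarget [ 0.43764216 -0.19953413] yaw 16.275635636771113
```

View pics/crop.png

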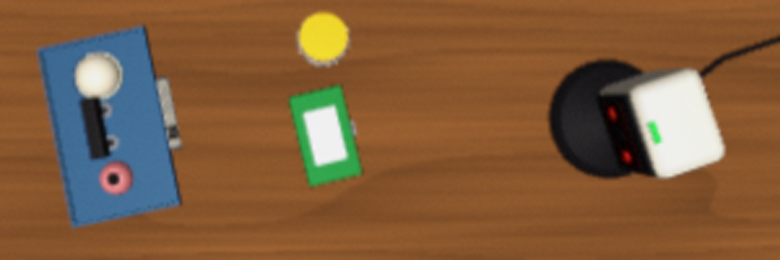

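Emit:
play_rows(moves=[[[0, 0, -30, 0, 0, 0], [0, 0, -45, 0, 0, 0.115], [0, 0, -30, 0, 0, 0.115], [0, 0, 0, 0, 0, 0]]], fingers=1)

```text
time_s: 2.0
position: [0.2676, -0.5683, 0.3099]
tcp_rot: [[0.978, 0.208, 0.003], [0.208, -0.978, -0.011], [0.001, 0.012, -1.0]]
force: [-0.6, 0.3, -0.1]
opening: 0.998
grasp_force: 0.0
```

```bash
cat > rel.py <<'E'
from h import *
import sys
s=bot.read_state();R=np.array(s["tcp_rot"]);p=np.array(s["position"])
np.set_printoptions(precision=4,suppress=True)
g=np.array(list(map(float,sys.argv[1:4])));yaw=np.radians(float(sys.argv[4]))
print(s["time_s"],p,"tool delta mm",R.T@(g-p)*1000,"opening",s["opening"],s["grasp_force"],s["force"])
ty=np.array([np.sin(yaw),-np.cos(yaw),0]);Rt=np.c_[np.cross(ty,[0,0,-1]),ty,[0,0,-1]]
print("rotvec",cv2.Rodrigues(R.T@Rt)[0].ravel())
E
python3 rel.py .482 .110 .2 12.2
python3 - <<'E'
from h import *
c=bot.capture("top");s=bot.capture("side")
print(plane(c,[236.5,244.2],.078))
i=s["image"][240:340,250:370];cv2.imwrite("pics/hs.png",cv2.resize(i,None,fx=6,fy=6,interpolation=cv2.INTER_CUBIC))
E
```

```text
2.0 [ 0.2676 -0.5683  0.3099] tool delta mm [ 350.7177 -620.1612  102.808 ] opening 0.99763324409727 0.0 [-0.5511  0.2941 -0.0945]
rotvec [ 0.0118 -0.0007 -0.0034]
[0.48261217 0.10821562 0.078     ]
```

View pics/hs.png

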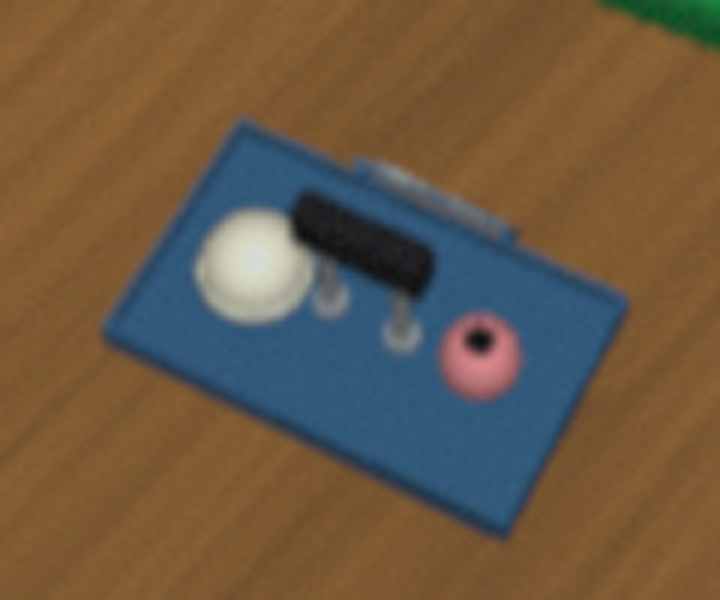

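The side crop shows the handle at about (310.5,280.3) and the ball and liner both seated. The handle centre works out to about (0.4825, 0.109).

Emit:
play_rows(moves=[[[12, -22, 0, 0, 0, 0], [24, -42, 0, 0, 0, 0], [24, -42, 0, 0, 0, 0], [24, -42, 0, 0, 0, 0], [24, -42, 0, 0, 0, 0]]])

```text
time_s: 2.6
position: [0.332, -0.3539, 0.3019]
tcp_rot: [[0.978, 0.209, -0.002], [0.209, -0.978, 0.004], [-0.001, -0.004, -1.0]]
force: [0.9, -0.1, 0.5]
opening: 1.0
grasp_force: 0.0
```

Emit:
play_rows(moves=[[[24, -42, 0, 0, 0, 0], [24, -42, 0, 0, 0, 0], [24, -42, 0, 0, 0, 0], [24, -42, 0, 0, 0, 0], [24, -42, 0, 0, 0, 0]]])

```text
time_s: 3.1
position: [0.405, -0.1238, 0.3023]
tcp_rot: [[0.978, 0.21, -0.003], [0.21, -0.978, 0.002], [-0.003, -0.003, -1.0]]
force: [0.4, -0.5, -0.4]
opening: 1.0
grasp_force: 0.0
```

Emit:
play_rows(moves=[[[24, -42, 0, 0, 0, 0], [24, -42, 0, 0, 0, 0], [24, -42, 25, 0, 0, 0], [24, -42, 30, 0, 0, 0], [15, -27, 30, 0, 0, 0]]])

```text
time_s: 3.6
position: [0.4702, 0.0808, 0.2228]
tcp_rot: [[0.977, 0.212, -0.001], [0.212, -0.977, 0.001], [-0.001, -0.001, -1.0]]
force: [1.1, 0.2, -0.2]
opening: 1.002
grasp_force: 0.0
```

Emit:
play_rows(moves=[[[0, 0, 15, 0, 0, 0], [0, 0, 0, 0, 0, 0], [0, 0, 0, 0, 0, 0], [0, 0, 0, 0, 0, 0]]])

```text
time_s: 4.0
position: [0.471, 0.0775, 0.2101]
tcp_rot: [[0.978, 0.208, 0.001], [0.208, -0.978, -0.0], [0.001, 0.0, -1.0]]
force: [0.0, -1.4, 0.6]
opening: 1.001
grasp_force: 0.0
```

```bash
python3 rel.py .4825 .1095 .063 12.2
```

```text
4.0 [0.471  0.0775 0.2101] tool delta mm [ 17.784  -28.9319 147.124 ] opening 1.0011002455457918 0.0 [ 0.0145 -1.44    0.5703]
rotvec [ 0.0003 -0.0007 -0.003 ]
```

Emit:
play_rows(moves=[[[9, -15, 20, 0, 0, 0], [9, -14, 25, 0, 0, 0], [0, 0, 25, 0, 0, 0], [0, 0, 0, 0, 0, 0], [0, 0, 0, 0, 0, 0]]])

```text
time_s: 4.5
position: [0.4827, 0.1097, 0.1404]
tcp_rot: [[0.978, 0.208, 0.001], [0.208, -0.978, -0.0], [0.001, 0.0, -1.0]]
force: [-0.5, -0.3, 0.1]
opening: 0.997
grasp_force: 0.0
```

```bash
python3 rel.py .4825 .1095 .063 12.2
python3 - <<'E'
from h import *
for n,b in (("top",(190,300,190,310)),("side",(230,340,250,370))):
    c=bot.capture(n);i=c["image"][b[0]:b[1],b[2]:b[3]]
    globals()[n]=cv2.resize(i,(480,440),interpolation=cv2.INTER_CUBIC)
cv2.imwrite("pics/hov.png",cv2.resize(np.hstack([top,side]),(800,366)))
E
```

```text
4.5 [0.4827 0.1097 0.1404] tool delta mm [-0.2519  0.1143 77.4332] opening 0.9967173648096896 0.0 [-0.4882 -0.3475  0.102 ]
rotvec [ 0.0002 -0.0006 -0.0032]
```

View pics/hov.png

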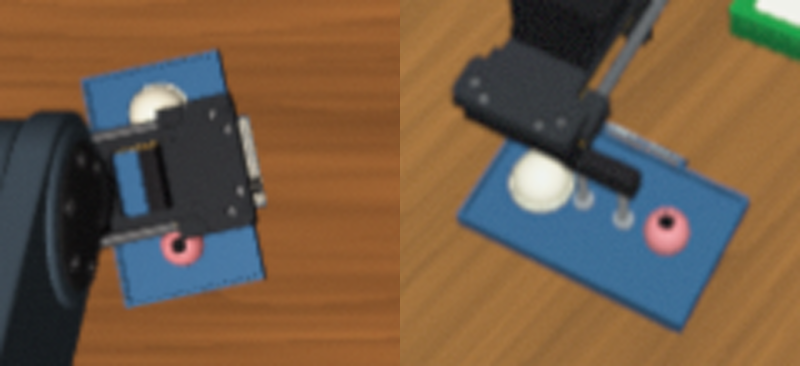

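The gripper straddles the handle in both views, so I'll go down and close in stages.

Emit:
play_rows(moves=[[[0, 0, 20, 0, 0, 0], [0, 0, 25, 0, 0, 0], [0, 0, 20, 0, 0, 0], [0, 0, 12, 0, 0, 0], [0, 0, 0, 0, 0, 0]]])

```text
time_s: 5.1
position: [0.482, 0.11, 0.0623]
tcp_rot: [[0.978, 0.209, -0.001], [0.209, -0.978, 0.0], [-0.001, -0.0, -1.0]]
force: [-0.1, -0.1, 0.0]
opening: 0.999
grasp_force: 0.0
```

Emit:
play_rows(moves=[[[0, 0, 0, 0, 0, 0], [0, 0, 0, 0, 0, 0], [0, 0, 0, 0, 0, 0], [0, 0, 0, 0, 0, 0]]], fingers=-0.5)

```text
time_s: 5.5
position: [0.4827, 0.1103, 0.0633]
tcp_rot: [[0.978, 0.209, 0.001], [0.209, -0.978, 0.0], [0.001, 0.0, -1.0]]
force: [0.5, -0.5, 0.2]
opening: 0.722
grasp_force: 0.0
```

Emit:
play_rows(moves=[[[0, 0, 0, 0, 0, 0], [0, 0, 0, 0, 0, 0], [0, 0, 0, 0, 0, 0], [0, 0, 0, 0, 0, 0], [0, 0, 0, 0, 0, 0]]], fingers=-1)

```text
time_s: 6.0
position: [0.4822, 0.1103, 0.0626]
tcp_rot: [[0.978, 0.209, -0.0], [0.209, -0.978, 0.0], [-0.0, -0.0, -1.0]]
force: [-0.1, 0.5, -0.5]
opening: 0.261
grasp_force: 0.0
```

```bash
python3 rel.py .438 -.2 .2005 16; python3 - <<'E'
from fit import *
cs={n:bot.capture(n) for n in("side","top")}
for q in("ball_center","tray_grip","liner_center"):
    d={n:bot.pinpoint(c,q) for n,c in cs.items()}
    print(q,[[(x["centre"],x["confidence"]) for x in v[:1]] for v in d.values()])
    if all(d.values()): print(tri(list(cs.values()),[d[n][0]["centre"] for n in d]))
E
```

```text
6.0 [0.4822 0.1103 0.0626] tool delta mm [-108.1676  294.1662 -137.9308] opening 0.2608130115483231 0.0 [-0.0956  0.5184 -0.4739]
rotvec [-0.0001  0.0001 -0.0685]
ball_center [[([326.2, 297.8], 0.73)], [([243.7, 264.2], 0.64)]]
(array([0.43598679, 0.10280296, 0.03184594]), np.float64(0.0063653155993762325))
tray_grip [[([308.9, 278.9], 0.75)], []]
liner_center [[([292.1, 284.4], 0.58)], [([240.3, 227.1], 0.69)]]
(array([0.52789913, 0.11782335, 0.0069869 ]), np.float64(0.007420641801704506))
```

Emit:
play_rows(moves=[[[0, 0, 0, 0, 0, 0], [0, 0, 0, 0, 0, 0], [0, 0, 0, 0, 0, 0], [0, 0, 0, 0, 0, 0], [0, 0, 0, 0, 0, 0]]])

```text
time_s: 6.9
position: [0.4823, 0.1103, 0.0627]
tcp_rot: [[0.978, 0.209, 0.0], [0.209, -0.978, 0.0], [0.0, -0.0, -1.0]]
force: [0.3, 0.9, 0.4]
opening: 0.006
grasp_force: 0.0
```

Emit:
play_rows(moves=[[[0, 0, -1, 0, 0, 0], [0, 0, -2, 0, 0, 0], [0, 0, -2, 0, 0, 0], [0, 0, -2, 0, 0, 0], [0, 0, -2, 0, 0, 0]]])

```text
time_s: 7.4
position: [0.4823, 0.1103, 0.0719]
tcp_rot: [[0.978, 0.209, 0.0], [0.209, -0.978, 0.0], [0.0, 0.0, -1.0]]
force: [0.2, 0.2, -0.1]
opening: 0.001
grasp_force: 0.0
```

```bash
python3 rel.py .438 -.2 .2005 16; python3 - <<'E'
from h import *
s=bot.read_state();print(s["moment"])
c=bot.capture("side");i=c["image"][230:340,250:370]
cv2.imwrite("pics/lift.png",cv2.resize(i,(600,550),interpolation=cv2.INTER_CUBIC))
E
```

```text
7.4 [0.4823 0.1103 0.0719] tool delta mm [-108.205   294.1707 -128.6205] opening 0.0007405285770493887 0.0 [ 0.2361  0.1647 -0.1286]
rotvec [ 0.     -0.0002 -0.0685]
[ 0.0402708   0.04182393 -0.0052613 ]
```

View pics/lift.png

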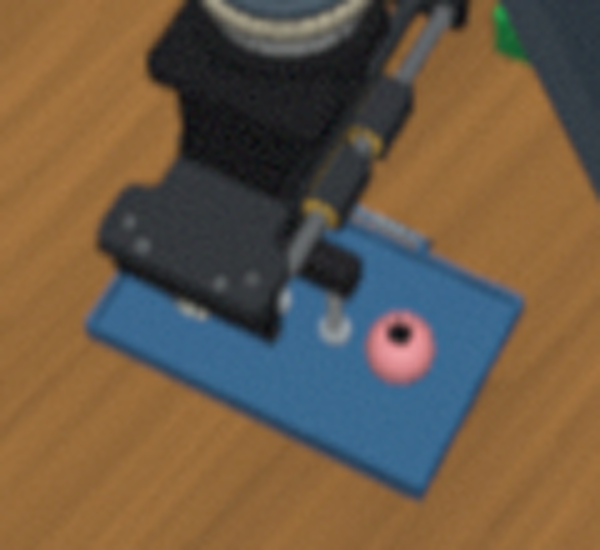

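```bash
python3 - <<'E'
from fit import *
s=bot.read_state();R=np.array(s["tcp_rot"]);p=np.array(s["position"])
print(p,R.round(3).tolist(),s["opening"],s["joint_positions"])
out=[]
cs={n:bot.capture(n) for n in("top","side")}
for n,b in (("top",(180,300,170,310)),("side",(200,340,240,380))):
    c=cs[n];i=c["image"][b[0]:b[1],b[2]:b[3]]
    f=400/(b[3]-b[2]);i=cv2.resize(i,None,fx=f,fy=f,interpolation=cv2.INTER_CUBIC)
    X=[p,p+R[:,2]*.014,p-R[:,2]*.056,p+R[:,1]*.05,[.4825,.1095,.08]]
    for (u,v),col in zip(proj(c,X),[(0,255,255),(0,255,0),(255,0,255),(255,255,255),(0,0,255)]):
        cv2.circle(i,(int((u+.5-b[2])*f),int((v+.5-b[0])*f)),4,col,1)
    out.append(cv2.copyMakeBorder(i,0,400-i.shape[0],0,0,cv2.BORDER_CONSTANT))
cv2.imwrite("pics/chk.png",np.hstack(out))
fit(cs,"tray",[.483,.11,.21])
E
```

```text
[0.4824777  0.11030879 0.0721407 ] [[0.978, 0.209, 0.001], [0.209, -0.978, -0.0], [0.001, 0.0, -1.0]] 0.002157221730702708 [-8.18223436e-02  3.21060214e+01  1.07094647e+02 -6.17547006e-04
  4.07579632e+01  7.78368684e+01]
tray ['top'] [0.484 0.109] 12.74 1.319
tray ['side'] [0.4824 0.1104] 12.48 0.507
tray ['top', 'side'] [0.4832 0.11  ] 12.21 1.83
```

View pics/chk.png

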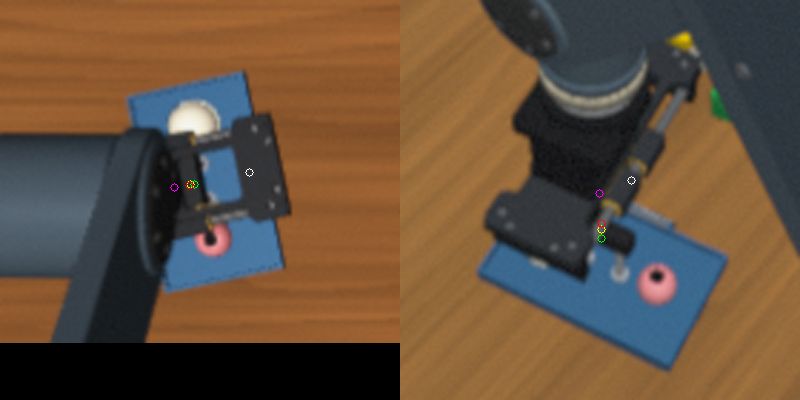

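```bash
python3 - <<'E'
from fit import *
print(bot.tips_ahead,[a for a in dir(bot) if a[0]!='_'])
cs={n:bot.capture(n) for n in("top","side")}
for q in("tray_grip","ball_center","liner_center","tray"):
    print(q,{n:[(x["centre"],round(x["confidence"],2)) for x in bot.pinpoint(c,q)[:2]] for n,c in cs.items()})
for X in([.4825,.1095,.068],[.4825,.1095,.12]): print([proj(c,[X]).round(1) for c in cs.values()])
i=cs["side"]["image"][215:275,295:375];j=cs["top"]["image"][215:275,210:290]
cv2.imwrite("pics/z.png",np.hstack([cv2.resize(k,None,fx=5,fy=5,interpolation=cv2.INTER_CUBIC) for k in(cv2.convertScaleAbs(i,alpha=1.8,beta=25),cv2.convertScaleAbs(j,alpha=1.8,beta=25))]))
E
```

```text
0.014 ['PlanningError', 'capture', 'hand_in', 'pinpoint', 'read_state', 'search_frame', 'silhouettes', 'tips_ahead']
tray_grip {'top': [([233.6, 248.3], 0.73)], 'side': [([306.5, 280.3], 0.95), ([310.8, 294.7], 0.6)]}
ball_center {'top': [([246.7, 262.0], 0.4)], 'side': [([327.5, 296.4], 0.6)]}
liner_center {'top': [([240.0, 228.6], 0.59)], 'side': [([310.6, 295.9], 0.41)]}
tray {'top': [([239.6, 242.8], 0.79)], 'side': [([309.5, 294.0], 0.79)]}
[array([[236.9, 244.1]]), array([[310.3, 280.5]])]
[array([[231.8, 244.8]]), array([[309.5, 268.7]])]
```

View pics/z.png

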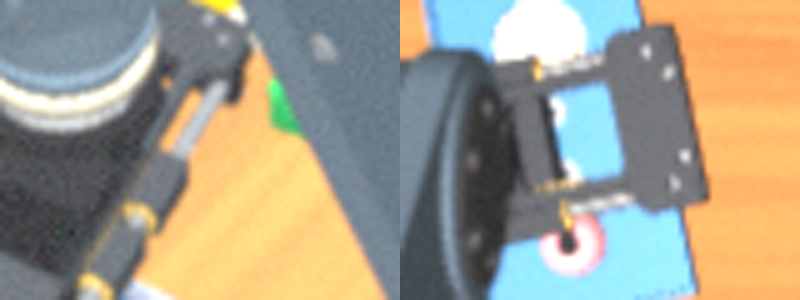

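```bash
python3 - <<'E'
from h import *
t=bot.capture("top")["image"];s=bot.capture("side")["image"];a=cv2.imread("pics/a_top.png");b=cv2.imread("pics/a_side.png")
np.set_printoptions(linewidth=250)
print("top blue ch now / before; cols 226..256")
for r in range(228,262,2): print(r,t[r,226:256,0]); 
print()
for r in range(228,262,2): print(r,a[r,226:256,0])
print("side blue now/before cols 296..326")
for r in range(264,296,2): print(r,s[r,296:326,0])
print()
for r in range(264,296,2): print(r,b[r,296:326,0])
E
```

```text
top blue ch now / before; cols 226..256
228 [ 33  39  48  53  52  51  52  53  52  52  46  53  80  94 105 106 101  95  88  98  96  86  65  60  57  53  54  54  53  54]
230 [31 31 38 45 52 52 51 52 53 45 45 56 72 66 60 60 56 53 53 53 52 54 57 57 56 57 55 54 53 55]
232 [ 21  22  25  36  42  44  46  50  49  50  54  52  51  53  56  62  62  81  83  93 111 119 131 130 136  93  60  54  54  56]
234 [ 20  20  18  20  38  51  49  47  48  49  48  44  34  57 109 142 144 153 156 157 158 159 159 159 157 151  79  55  55  55]
236 [ 30  44  33  20  28  28  34  47  52  53  52  50  29  33  95 140 155 149 156 160 160 160 159 159 159 155 103  62  57  55]
238 [ 19  26  24  18  20  23  31  46  53  53  54  50  38  25  62 141 157 152 156 160 159 159 161 159 158 156 134  72  55  55]
240 [ 16  17  17  15  29  22  21  44  52  51  53  54  48  28  49 140 158 160 159 160 159 159 160 160 159 160 155  89  59  54]
242 [ 17  17  15  15  22  17  18  34  50  53  55  52  52  31  30  95 147 158 158 159 159 161 159 162 161 160 156 113  65  55]
244 [ 16  15  16  16  15  16  13  24  46  52  53  53  53  40  27  68 140 159 160 1
[... 6412 characters left out ...]
7  43  30  26  25  21  25  31  27  34  31  34  27  38  80 115 123 120]
286 [179 173 161 148 144 143 116  99  97  98 106 116 117 106  95  80  55  40  28  16  25  24  26  20  32  57  98 119 120 121]
288 [164 153 147 146 144 127 124 110  97  99 117 135 124 122 122 117 117 107  94  74  55  43  28  33  61  99 122 121 123 120]
290 [160 156 149 139 123 124 134 128 118 121 131 133 123 121 121 122 120 123 117 101  95  90  79  92 111 120 122 120 121 121]
292 [145 132 121 119 121 120 119 121 128 125 125 118 119 122 121 120 118 122 119 104  96  98 104 120 121 120 121 121 123 121]
294 [119 120 119 121 122 119 122 121 120 120 121 121 122 123 121 119 119 126 131 112  96 100 117 134 127 122 119 119 113 108]
```

```bash
python3 - <<'E'
from fit import *
s=bot.read_state();R=np.array(s["tcp_rot"]);p=np.array(s["position"]);tx,ty=R[:,0],R[:,1]
cs={n:bot.capture(n) for n in("top","side")}
for z in(.09,.11,.13,.15,.17,.19,.22):
    o=np.r_[p[:2],z]
    print(z,"side left plate corners -x,+x",*[proj(cs["side"],[o-ty*.095+k*tx*.0375]).round(0)[0] for k in(-1,1)],"top right plate",*[proj(cs["top"],[o+ty*.095+k*tx*.0375]).round(0)[0] for k in(-1,1)])
for n,c in cs.items(): print(n,"cam",-np.array(c["R"]).T@np.array(c["t"]))
E
```

```text
0.09 side left plate corners -x,+x [303. 320.] [272. 304.] top right plate [278. 252.] [271. 220.]
0.11 side left plate corners -x,+x [303. 315.] [272. 300.] top right plate [277. 252.] [270. 220.]
0.13 side left plate corners -x,+x [303. 311.] [271. 295.] top right plate [276. 253.] [269. 219.]
0.15 side left plate corners -x,+x [302. 307.] [270. 291.] top right plate [275. 253.] [268. 219.]
0.17 side left plate corners -x,+x [302. 302.] [269. 286.] top right plate [274. 254.] [266. 219.]
0.19 side left plate corners -x,+x [301. 297.] [268. 281.] top right plate [272. 254.] [265. 218.]
0.22 side left plate corners -x,+x [301. 290.] [266. 273.] top right plate [270. 255.] [263. 218.]
top cam [ 0.50986822 -0.08945737  0.96938999]
side cam [0.11989594 0.48266872 1.01183808]
```

The fingers shut fully with nothing between them. The gripper body also projects about 60 mm higher than the reported pose implies, so the tips may have closed above the handle. I'll raise the arm and see where the fingertips really are.

Emit:
play_rows(moves=[[[0, 0, -30, 0, 0, 0], [0, 0, -45, 0, 0, 0], [0, 0, -40, 0, 0, 0], [0, 0, -15, 0, 0, 0], [0, 0, 0, 0, 0, 0]]])

```text
time_s: 8.85
position: [0.4842, 0.1103, 0.2043]
tcp_rot: [[0.978, 0.209, 0.007], [0.209, -0.978, 0.0], [0.007, 0.001, -1.0]]
force: [0.1, 0.6, -0.0]
opening: 0.006
grasp_force: 0.0
```

```bash
python3 - <<'E'
from fit import *
s=bot.read_state();R=np.array(s["tcp_rot"]);p=np.array(s["position"]);print(p,s["joint_positions"])
cs={n:bot.capture(n) for n in("top","side")};out=[]
for n,b in (("top",(190,290,190,290)),("side",(200,310,255,355))):
    c=cs[n];i=cv2.convertScaleAbs(c["image"],alpha=1.7,beta=20)[b[0]:b[1],b[2]:b[3]];f=4
    i=cv2.resize(i,None,fx=f,fy=f,interpolation=cv2.INTER_CUBIC)
    X=[p+R[:,2]*.014,p-R[:,2]*.056,p-R[:,2]*.1]
    for (u,v),col in zip(proj(c,X),[(0,255,0),(255,0,255),(0,255,255)]):
        cv2.circle(i,(int((u+.5-b[2])*f),int((v+.5-b[0])*f)),3,col,1)
    out.append(cv2.copyMakeBorder(i,0,440-i.shape[0],0,0,cv2.BORDER_CONSTANT))
cv2.imwrite("pics/tip.png",np.hstack(out))
E
```

```text
[0.48418921 0.11034744 0.20430889] [-7.80777472e-02  1.97894432e+01  1.00098514e+02  1.44176699e-03
  5.97264356e+01  7.78369613e+01]
```

View pics/tip.png

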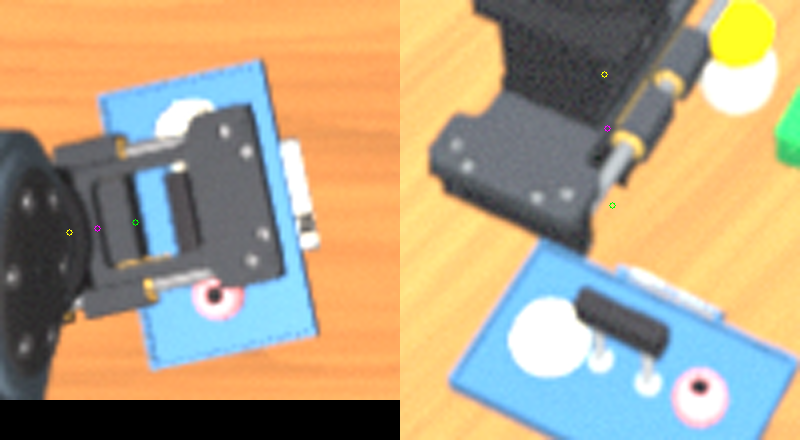

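The top half of the picture shows the real fingertips about 35 mm above the reported tip position, at (612,205) in the side view. So my first close was just over the handle. I'll open to half and descend about 35 mm lower than before. By geometry that depth is safe even if the offset turned out to be zero.

Emit:
play_rows(moves=[[[0, 0, 10, 0, 0, 0], [0, 0, 25, 0, 0, 0], [0, 0, 30, 0, 0, 0], [0, 0, 10, 0, 0, 0], [0, 0, 0, 0, 0, 0]]], fingers=0.1)

```text
time_s: 9.45
position: [0.4798, 0.1102, 0.1238]
tcp_rot: [[0.978, 0.209, -0.007], [0.209, -0.978, 0.0], [-0.007, -0.002, -1.0]]
force: [-1.4, 0.9, 0.9]
opening: 0.376
grasp_force: 0.0
```

Emit:
play_rows(moves=[[[0, 0, 0, 0, 0, 0], [0, 0, 0, 0, 0, 0], [0, 0, 0, 0, 0, 0], [0, 0, 0, 0, 0, 0]]])

```text
time_s: 9.85
position: [0.4828, 0.1103, 0.1275]
tcp_rot: [[0.978, 0.209, 0.002], [0.209, -0.978, 0.0], [0.002, 0.0, -1.0]]
force: [-0.5, -0.2, 0.6]
opening: 0.548
grasp_force: 0.0
```

```bash
python3 rel.py .4825 .1095 .028 12.2
```

```text
9.85 [0.4828 0.1103 0.1275] tool delta mm [-0.6962  0.6851 99.5078] opening 0.5475776197348798 0.0 [-0.5473 -0.2151  0.6236]
rotvec [ 0.0004 -0.0019 -0.0021]
```

Emit:
play_rows(moves=[[[0, 1, 15, 0, 0, 0], [0, 0, 20, 0, 0, 0], [0, 0, 20, 0, 0, 0], [0, 0, 5, 0, 0, 0], [0, 0, 0, 0, 0, 0]]])

```text
time_s: 10.35
position: [0.4821, 0.1093, 0.0664]
tcp_rot: [[0.978, 0.209, -0.001], [0.209, -0.978, 0.0], [-0.001, -0.0, -1.0]]
force: [0.3, 0.1, -0.0]
opening: 0.55
grasp_force: 0.0
```

Emit:
play_rows(moves=[[[0, 0, 5, 0, 0, 0], [0, 0, 5, 0, 0, 0], [0, 0, 5, 0, 0, 0], [0, 0, 5, 0, 0, 0], [0, 0, 0, 0, 0, 0]]])

```text
time_s: 10.85
position: [0.482, 0.1093, 0.0461]
tcp_rot: [[0.978, 0.209, -0.001], [0.209, -0.978, -0.0], [-0.001, -0.0, -1.0]]
force: [0.6, 0.9, 0.3]
opening: 0.55
grasp_force: 0.0
```

Emit:
play_rows(moves=[[[0, 0, 5, 0, 0, 0], [0, 0, 5, 0, 0, 0], [0, 0, 5, 0, 0, 0], [0, 0, 4, 0, 0, 0], [0, 0, 0, 0, 0, 0]]])

```text
time_s: 11.35
position: [0.4819, 0.1093, 0.027]
tcp_rot: [[0.978, 0.209, -0.001], [0.209, -0.978, -0.0], [-0.001, -0.0, -1.0]]
force: [0.3, -0.1, 0.6]
opening: 0.547
grasp_force: 0.0
```

Emit:
play_rows(moves=[[[0, 0, 0, 0, 0, 0], [0, 0, 0, 0, 0, 0], [0, 0, 0, 0, 0, 0], [0, 0, 0, 0, 0, 0], [0, 0, 0, 0, 0, 0]]], fingers=-1)

```text
time_s: 11.85
position: [0.4825, 0.1094, 0.0278]
tcp_rot: [[0.978, 0.209, 0.0], [0.209, -0.978, 0.0], [0.0, -0.0, -1.0]]
force: [0.0, 2.2, -0.2]
opening: 0.179
grasp_force: 0.9
```

Emit:
play_rows(moves=[[[0, 0, 0, 0, 0, 0], [0, 0, 0, 0, 0, 0], [0, 0, 0, 0, 0, 0], [0, 0, 0, 0, 0, 0], [0, 0, 0, 0, 0, 0]]])

```text
time_s: 12.35
position: [0.4824, 0.1095, 0.0278]
tcp_rot: [[0.978, 0.209, 0.0], [0.209, -0.978, 0.0], [0.0, -0.0, -1.0]]
force: [-1.4, 1.9, 3.3]
opening: 0.157
grasp_force: 30.0
```

Gripped: opening is 13.7 mm, which matches the handle, and the force is 30 N. Now a gentle lift.

Emit:
play_rows(moves=[[[0, 0, -1, 0, 0, 0], [0, 0, -2, 0, 0, 0], [0, 0, -3, 0, 0, 0], [0, 0, -4, 0, 0, 0], [0, 0, -3, 0, 0, 0]]])

```text
time_s: 12.85
position: [0.4825, 0.1092, 0.0409]
tcp_rot: [[0.978, 0.209, 0.0], [0.209, -0.978, -0.0], [-0.0, 0.0, -1.0]]
force: [0.3, -0.2, -3.2]
opening: 0.158
grasp_force: 30.0
```

Emit:
play_rows(moves=[[[0, 0, -2, 0, 0, 0], [0, 0, 0, 0, 0, 0], [0, 0, 0, 0, 0, 0]]])

```text
time_s: 13.15
position: [0.4824, 0.1093, 0.0427]
tcp_rot: [[0.978, 0.209, 0.0], [0.209, -0.978, -0.0], [0.0, 0.0, -1.0]]
force: [-0.3, 0.1, -5.1]
opening: 0.159
grasp_force: 30.0
```

```bash
cat > tilt.py <<'E'
from fit import *
# fit full tray pose (x,y,z,yaw,roll,pitch) to the side/top silhouettes; also report ball / liner
import sys
cs={n:bot.capture(n) for n in("top","side")}
s=bot.read_state();print(s["time_s"],s["position"],s["force"],s["moment"],s["opening"])
for q in("tray_label","ball_center","ball_pocket","liner_center","liner_pocket","tray"):
    d={n:bot.pinpoint(c,q) for n,c in cs.items()}
    print(q,*[(v[0]["centre"],round(v[0]["confidence"],2)) if v else None for v in d.values()],*(tri(list(cs.values()),[d[n][0]["centre"] for n in d]) if all(d.values()) else []))
E
python3 tilt.py
```

```text
13.25 [0.48233586 0.1093067  0.0425706 ] [ 0.13564306  0.38187435 -4.1840134 ] [ 0.04346076  0.00897261 -0.01350719] 0.15558877635414564
tray_label ([265.4, 236.7], 0.77) ([325.1, 267.5], 0.93) [0.49674062 0.04603955 0.02676288] 0.00462804769392973
ball_center ([245.7, 262.9], 0.66) ([327.0, 295.8], 0.53) [0.43859829 0.09775001 0.03078401] 0.005526204354050687
ball_pocket ([241.9, 259.2], 0.82) ([328.4, 292.6], 0.78) [0.44251995 0.09972612 0.04606675] 0.005116197954307215
liner_center ([242.2, 226.4], 0.59) None
liner_pocket ([234.3, 223.4], 0.82) ([294.0, 278.0], 0.76) [0.52900956 0.12006985 0.0423981 ] 0.00526154998822822
tray ([240.5, 243.0], 0.77) ([311.3, 289.8], 0.92) [0.48285849 0.10943805 0.0242368 ] 0.0018330230078718002
```

The tray is up with 4.2 N of weight and almost no moment, so it's level. Next I raise it smoothly.

Emit:
play_rows(moves=[[[0, 0, -4, 0, 0, 0], [0, 0, -8, 0, 0, 0], [0, 0, -12, 0, 0, 0], [0, 0, -16, 0, 0, 0], [0, 0, -18, 0, 0, 0]]])

```text
time_s: 14.35
position: [0.4822, 0.1093, 0.1019]
tcp_rot: [[0.978, 0.209, -0.0], [0.209, -0.978, 0.0], [-0.0, -0.0, -1.0]]
force: [-0.0, -0.1, -3.9]
opening: 0.159
grasp_force: 30.0
```

Emit:
play_rows(moves=[[[0, 0, -18, 0, 0, 0], [0, 0, -17, 0, 0, 0], [0, 0, -13, 0, 0, 0], [0, 0, -10, 0, 0, 0], [0, 0, -6, 0, 0, 0]]])

```text
time_s: 14.85
position: [0.4827, 0.1094, 0.1662]
tcp_rot: [[0.978, 0.209, 0.002], [0.209, -0.978, 0.0], [0.002, 0.0, -1.0]]
force: [0.3, -0.2, -3.7]
opening: 0.159
grasp_force: 30.0
```

```bash
python3 tilt.py; python3 rel.py .4375 -.2 .165 16
```

```text
14.95 [0.48291032 0.10933988 0.16564316] [-0.11301164  0.23222005 -3.64204592] [-0.04703996 -0.00044074 -0.04255159] 0.15548618582914345
tray_label ([256.2, 237.7], 0.75) ([321.5, 240.0], 0.87) [0.49854538 0.05016068 0.14713983] 0.00021695172024612655
ball_center ([236.9, 269.0], 0.44) ([328.2, 266.0], 0.44) [0.43705006 0.09252135 0.15728809] 0.007853812684071924
ball_pocket ([235.2, 265.0], 0.92) ([328.3, 267.1], 0.79) [0.44119039 0.09463019 0.15193916] 0.0011300643343470722
liner_center ([225.0, 225.2], 0.5) ([336.0, 217.6], 0.2) [0.49040968 0.06914933 0.27205377] 0.052566731054408344
liner_pocket ([225.3, 221.5], 0.82) None
tray ([255.5, 239.4], 0.66) ([306.9, 263.0], 0.59) [0.50511248 0.07349757 0.07052696] 0.020210876309141187
15.55 [0.4824 0.1093 0.1645] tool delta mm [-108.6024  293.0754   -0.5281] opening 0.16029855603003954 29.999541509896517 [-0.2719 -0.2028 -3.969 ]
rotvec [-0.0001  0.0003 -0.0685]
```

Emit:
play_rows(moves=[[[-1, 2.8, 0, 0, 0, 0], [-2.1, 5.6, 0, 0, 0, 0], [-3.1, 8.4, 0, 0, 0, 0], [-4.2, 11.3, 0, 0, 0, 0], [-5.2, 14.1, 0, 0, 0, 0]]])

```text
time_s: 16.05
position: [0.4758, 0.0638, 0.1647]
tcp_rot: [[0.978, 0.21, 0.0], [0.21, -0.978, -0.0], [0.0, 0.0, -1.0]]
force: [0.6, 0.7, -5.0]
opening: 0.161
grasp_force: 30.0
```

Emit:
play_rows(moves=[[[-6.3, 16.9, 0, 0, 0, 0], [-7.3, 19.7, 0, 0, 0, 0], [-8.3, 22.5, 0, 0, 0, 0], [-8.3, 22.5, 0, 0, 0, 0], [-8.3, 22.5, 0, 0, 0, 0]]])

```text
time_s: 16.55
position: [0.4596, -0.0469, 0.1648]
tcp_rot: [[0.978, 0.209, 0.0], [0.209, -0.978, -0.0], [0.0, 0.0, -1.0]]
force: [0.2, 0.3, -4.0]
opening: 0.158
grasp_force: 30.0
```

Emit:
play_rows(moves=[[[-8.3, 22.5, 0, 0, 0, 0], [-8.3, 22.5, 0, 0, 0, 0], [-8.3, 22.5, 0, 0, 0, 0], [-7.3, 19.7, 0, 0, 0, 0], [-6.3, 16.9, 0, 0, 0, 0]]])

```text
time_s: 17.05
position: [0.4436, -0.157, 0.1648]
tcp_rot: [[0.978, 0.208, 0.0], [0.208, -0.978, -0.001], [0.0, 0.001, -1.0]]
force: [0.2, -0.3, -4.1]
opening: 0.16
grasp_force: 30.0
```

Emit:
play_rows(moves=[[[-5.2, 14.1, 0, 0, 0, 0], [-4.2, 11.3, 0, 0, 0, 0], [-3.1, 8.4, 0, 0, 0, 0], [-2.1, 5.6, 0, 0, 0, 0], [-1, 2.8, 0, 0, 0, 0]]])

```text
time_s: 17.55
position: [0.4378, -0.1997, 0.1646]
tcp_rot: [[0.978, 0.209, -0.0], [0.209, -0.978, 0.0], [-0.0, -0.0, -1.0]]
force: [-0.3, 0.8, -3.6]
opening: 0.158
grasp_force: 30.0
```

Emit:
play_rows(moves=[[[0, 0, 0, 0, 0, -0.01], [0, 0, 0, 0, 0, -0.02], [0, 0, 0, 0, 0, -0.02], [0, 0, 0, 0, 0, -0.01], [0, 0, 0, 0, 0, 0]]])

```text
time_s: 18.05
position: [0.4379, -0.1991, 0.1647]
tcp_rot: [[0.963, 0.268, -0.0], [0.268, -0.963, 0.0], [-0.0, -0.0, -1.0]]
force: [0.4, 0.8, -5.1]
opening: 0.157
grasp_force: 30.0
```

```bash
python3 tilt.py; python3 - <<'E'
from fit import *
cs={n:bot.capture(n) for n in("side","top")}
for n,c in cs.items(): print(n,"scan_window",[(x["centre"],round(x["confidence"],2)) for x in bot.pinpoint(c,"scan_window")[:1]],"pred",proj(c,[[.4797,-.3435,.15]]).round(1))
T=[.4375,-.2];y=np.radians(15.5)
R=np.array([[np.cos(y),-np.sin(y),0],[np.sin(y),np.cos(y),0],[0,0,1]])
for q,v in dict(tray_label=[0,-.06,.0125],ball=[-.05,0,.022],liner=[.05,0,.018]).items():
    print(q,[proj(c,[R@np.array(v)+[*T,.1375]]).round(1)[0] for c in cs.values()])
out=[]
for n,b in (("side",(90,250,330,490)),("top",(170,330,310,470))):
    i=cv2.convertScaleAbs(cs[n]["image"],alpha=1.4,beta=10)[b[0]:b[1],b[2]:b[3]];out.append(cv2.resize(i,(400,400),interpolation=cv2.INTER_CUBIC))
cv2.imwrite("pics/fin.png",np.hstack(out))
E
```

```text
18.15 [ 0.43790303 -0.19929484  0.16466345] [-0.51555593  0.16725463 -4.84031841] [ 0.04551194  0.00995095 -0.03275482] 0.15774440587371272
tray_label None None
ball_center None None
ball_pocket None None
liner_center ([366.3, 246.9], 0.92) ([385.9, 178.8], 0.66) [ 0.48353674 -0.1823498   0.15606725] 0.009159961046453245
liner_pocket ([368.3, 243.3], 0.98) ([387.3, 177.4], 0.93) [ 0.48819704 -0.18937419  0.15146982] 0.004135840544902096
tray ([370.2, 264.8], 0.7) ([411.0, 188.3], 0.85) [ 0.43480493 -0.19877526  0.14226301] 0.007719455772603784
side scan_window [] pred [[425.8 144.5]]
top scan_window [([440.8, 249.1], 0.83)] pred [[438.4 245.5]]
tray_label [array([416.1, 168.4]), array([399.4, 258.1])]
ball [array([429.4, 189.4]), array([379.8, 289.2])]
liner [array([388.9, 177.5]), array([366.5, 243.4])]
```

View pics/fin.png

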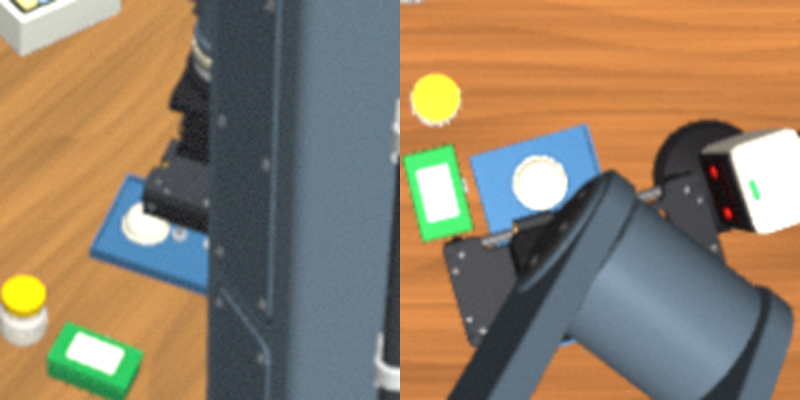

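The final picture agrees with the predicted pose. The liner is at top (367,245), predicted (366.5,243.4), and the window dots are centred near (438,247), predicted (438,245.5). The slide box and yellow pot are untouched. I'll let it settle, then hand in.

Emit:
play_rows(moves=[[[0, 0, 0, 0, 0, 0], [0, 0, 0, 0, 0, 0], [0, 0, 0, 0, 0, 0], [0, 0, 0, 0, 0, 0], [0, 0, 0, 0, 0, 0]]])

```text
time_s: 19.45
position: [0.4379, -0.1995, 0.1646]
tcp_rot: [[0.964, 0.268, -0.0], [0.268, -0.964, -0.0], [-0.0, 0.0, -1.0]]
force: [0.4, -0.2, -3.6]
opening: 0.156
grasp_force: 30.0
```

```bash
python3 -c "
from rig import bot
print(bot.hand_in())"
```

```text
the job is handed in; nothing more can be done
None
```

I handed the job in at about 19.5 s with the tray held level and still, its label about 90 mm in front of the scanner window by my measurements. No verdict came back, and the arm hid the ball and label from both cameras at the end, so I couldn't check those two directly.

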